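Charge the grinding jar with a scoop

TASK

With the hand scoop, never the gripper's fingers, scoop the ceramic grinding pebbles out of the open-fronted tray and tip them into the grinding jar, so that at least three of the four end up in it; one may stay behind in the tray, but none may be left lying anywhere else. Keep the jar upright and about where it is, leave the specimen cup, the dish and the tape roll alone, and at the end set the scoop down flat on its bottom and let go of it.

Things in the scene. Friction and masses are not known exactly. Their poses are not given: they have to be found in the camera images.
- scoop: Hand scoop: steel pan with open mouth, black handle; 0.2 kg, loose, stands flat. Origin on its flat underside; +x out of the mouth, z up. Pan: x -47 mm (rear wall, 34 mm high) to +50 mm (lip), y +-45 mm, inside width 84 mm, floor 3 mm; side walls 34 mm high, 21 mm near the mouth. Pan, pebbles and tray are slippery (friction about 0.25: pebbles slide off at about 15 degrees of slope).
- scoop_grip (a point): Point on the scoop's handle where it is best pinched across its 16 mm width (fingers closing along the scoop's y): x -95, y 0, z +88 mm in the scoop's frame, whose axes it shares. The handle is a flat-sided bar, 16 mm wide and 20 mm deep, rising rearwards from the rear wall at 55 degrees to the horizontal, to its end at x -112, z 114 mm.
- scoop_lip (a point): Middle of the lip, the pan's front edge, a thin wedge (about 1.5 mm) without wall: x +50, y 0, z 0 mm in the scoop's frame.
- tray: Low aluminium tray, fixed, 240 mm long (its x), 120 mm wide, floor 3 mm thick, walls 39 mm high and 4 mm thick on three sides; the end nearest the robot (-x) is open, without wall or lip. Origin at the centre of the underside, z up. Inside width 112 mm; inner face of the rear wall at x +116 mm. The pebbles stand at x +19 to +105 mm, y within 43 mm of the middle.
- jar: Open round steel grinding jar, loose, 0.8 kg, 128 mm outside diameter, 75 mm high, wall 5 mm (mouth 118 mm), base 6 mm thick. Origin at the centre of its underside, z up.
- pebble_1: White glazed ceramic grinding pebble, a drum with well-rounded edges, 34 mm across and 26 mm high, about 50 g, loose in the tray. Origin at the centre of the flat underside (z along its axis).
- pebble_1_center (a point): Centre of pebble_1, 13 mm above its underside.
- pebble_2: White glazed ceramic grinding pebble, a drum with well-rounded edges, 34 mm across and 26 mm high, about 50 g, loose in the tray. Origin at the centre of the flat underside (z along its axis).
- pebble_2_center (a point): Centre of pebble_2, 13 mm above its underside.
- pebble_3: White glazed ceramic grinding pebble, a drum with well-rounded edges, 34 mm across and 26 mm high, about 50 g, loose in the tray. Origin at the centre of the flat underside (z along its axis).
- pebble_3_center (a point): Centre of pebble_3, 13 mm above its underside.
- pebble_4: White glazed ceramic grinding pebble, a drum with well-rounded edges, 34 mm across and 26 mm high, about 50 g, loose in the tray. Origin at the centre of the flat underside (z along its axis).
- pebble_4_center (a point): Centre of pebble_4, 13 mm above its underside.
- cup: Bystander: closed specimen cup with a screw lid, 69 mm across, 68 mm high, loose. Origin at the centre of its underside.
- dish: Bystander: flat round dish, 93 mm across, 12 mm high, loose. Origin at the centre of its underside.
- roll: Bystander: roll of tape lying flat, 96 mm across, 25 mm high, loose. Origin at the centre of its underside.
Things that resemble listed ones, but are neither listed nor needed, are in the scene too. What is shaped like the jar but green is not meant. Leave any yellow look-alike of the scoop alone.

How it is judged (in metres and radians):
On the way:
1. at least one pebble lies in the scoop's pan, raised more than 60 mm above the worktop (height (world z) of scoop above 0.06 m and ((x of pebble_1_center in the frame of scoop between -0.045 and 0.05 m and y of pebble_1_center in the frame of scoop between -0.045 and 0.045 m and z of pebble_1_center in the frame of scoop between 0 and 0.06 m) or (x of pebble_2_center in the frame of scoop between -0.045 and 0.05 m and y of pebble_2_center in the frame of scoop between -0.045 and 0.045 m and z of pebble_2_center in the frame of scoop between 0 and 0.06 m) or (x of pebble_3_center in the frame of scoop between -0.045 and 0.05 m and y of pebble_3_center in the frame of scoop between -0.045 and 0.045 m and z of pebble_3_center in the frame of scoop between 0 and 0.06 m) or (x of pebble_4_center in the frame of scoop between -0.045 and 0.05 m and y of pebble_4_center in the frame of scoop between -0.045 and 0.045 m and z of pebble_4_center in the frame of scoop between 0 and 0.06 m))), for 0.2 s.
At the end, for the whole second after the job is handed in: At least three pebbles are in the jar (centres within 60 mm of its axis, below the rim), any other in the tray, at rest; jar upright (0.1 rad), within 60 mm of its start; scoop flat on its bottom (0.15 rad, under 20 mm up), at rest ((((horizontal distance between pebble_2_center and jar below 0.06 m and z of pebble_2_center in the frame of jar between 0 and 0.07 m) and (horizontal distance between pebble_3_center and jar below 0.06 m and z of pebble_3_center in the frame of jar between 0 and 0.07 m) and (horizontal distance between pebble_4_center and jar below 0.06 m and z of pebble_4_center in the frame of jar between 0 and 0.07 m)) or ((horizontal distance between pebble_1_center and jar below 0.06 m and z of pebble_1_center in the frame of jar between 0 and 0.07 m) and (horizontal distance between pebble_3_center and jar below 0.06 m and z of pebble_3_center in the frame of jar between 0 and 0.07 m) and (horizontal distance between pebble_4_center and jar below 0.06 m and z of pebble_4_center in the frame of jar between 0 and 0.07 m)) or ((horizontal distance between pebble_1_center and jar below 0.06 m and z of pebble_1_center in the frame of jar between 0 and 0.07 m) and (horizontal distance between pebble_2_center and jar below 0.06 m and z of pebble_2_center in the frame of jar between 0 and 0.07 m) and (horizontal distance between pebble_4_center and jar below 0.06 m and z of pebble_4_center in the frame of jar between 0 and 0.07 m)) or ((horizontal distance between pebble_1_center and jar below 0.06 m and z of pebble_1_center in the frame of jar between 0 and 0.07 m) and (horizontal distance between pebble_2_center and jar below 0.06 m and z of pebble_2_center in the frame of jar between 0 and 0.07 m) and (horizontal distance between pebble_3_center and jar below 0.06 m and z of pebble_3_center in the frame of jar between 0 and 0.07 m))) and ((horizontal distance between pebble_1_center and jar below 0.06 m and z of pebble_1_center in the frame of jar between 0 and 0.07 m) or (x of pebble_1_center in the frame of tray between -0.12 and 0.12 m and y of pebble_1_center in the frame of tray between -0.06 and 0.06 m and z of pebble_1_center in the frame of tray below 0.05 m)) and ((horizontal distance between pebble_2_center and jar below 0.06 m and z of pebble_2_center in the frame of jar between 0 and 0.07 m) or (x of pebble_2_center in the frame of tray between -0.12 and 0.12 m and y of pebble_2_center in the frame of tray between -0.06 and 0.06 m and z of pebble_2_center in the frame of tray below 0.05 m)) and ((horizontal distance between pebble_3_center and jar below 0.06 m and z of pebble_3_center in the frame of jar between 0 and 0.07 m) or (x of pebble_3_center in the frame of tray between -0.12 and 0.12 m and y of pebble_3_center in the frame of tray between -0.06 and 0.06 m and z of pebble_3_center in the frame of tray below 0.05 m)) and ((horizontal distance between pebble_4_center and jar below 0.06 m and z of pebble_4_center in the frame of jar between 0 and 0.07 m) or (x of pebble_4_center in the frame of tray between -0.12 and 0.12 m and y of pebble_4_center in the frame of tray between -0.06 and 0.06 m and z of pebble_4_center in the frame of tray below 0.05 m)) and linear speed of each of pebble_1, pebble_2, pebble_3, pebble_4, scoop below 0.02 m/s and angle between jar's own z axis and vertical below 0.1 rad and distance of jar from where it was at the start of the episode below 0.06 m and height (world z) of scoop below 0.02 m and angle between scoop's own z axis and vertical below 0.15 rad); the robot touches nothing.
It fails at once if the gripper's fingers touch a pebble (contact force between the fingers and pebble_1 above 1 N or contact force between the fingers and pebble_2 above 1 N or contact force between the fingers and pebble_3 above 1 N or contact force between the fingers and pebble_4 above 1 N).
It fails at once if the jar is tipped by more than 0.35 rad (angle between jar's own z axis and vertical above 0.35 rad).
It fails at once if the specimen cup, the dish or the tape roll is shifted by more than 30 mm (distance of any of cup, dish, roll from where it was at the start of the episode above 0.03 m).
It also fails if it takes over 62 s, if anything falls off the work surface, if the arm or the gripper's body presses on something with over 40 N, if the wrist force passes 120 N, or if a joint passes its speed limit or range.

ROBOT

A 6-joint arm with a two-finger parallel gripper is mounted at the origin on a cart in front of the work surface, level with it; the furniture and walls round the work are solid. World frame = base frame: x ahead of the robot, y to its left, z up, the work surface at z = 0. Lengths are in mm, angles in rad, forces in N, time in s.
With the tool pointing down it reaches from about 375 to 975 mm from the base axis. Payload 3.8 kg.
Tool frame: the origin (TCP) lies at the very end of the fingers, on their centre line; the grasp point (between the pads) lies 19 mm behind it; z points along the fingers, y is the line along which they close (so a half turn about z gives the same grasp; the last joint's range is limited). The gripper opens to 85 mm and grips with 20 to 120 N. Pads are 22 mm wide; open, the fingers measure 114 mm over their backs; the gripper's body (76 mm by 85 mm) begins 54 mm behind the grasp point. The pads swing forward as they close: fully open they stand 13 mm farther back than shut.
Start: joints at [1.245, 0.264, 1.604, -0, 1.274, -0.037], TCP at [192.239, 647.041, 231.28] pointing down, gripper open.
Joint ranges: [-2.63, 2.63], [-0.94, 2.18], [0.31, 2.57], [-1.31, 4.45], [0, 2.66], [-2.55, 2.55]. Speed limits (rad/s): [2.57, 2.57, 3.14, 3.14, 3.14, 3.14].

INTERFACE

Orientations are given as a unit quaternion [w, x, y, z].
In Python, from station import state, capture, sign_off gives the robot as it stands.
- The arm moves only by the tool carry_out, never from a script. Its arguments are lists of equal length, an entry for each row: "xyz": the shift along the tool's x, y, z in units of 0.1 m (1.0 is 0.1 m), a list of three; "angular": the turn, a rotation vector about the tool's x, y, z in units of 90 degrees (1.0 is 90 degrees), a list of three; "hand": the opening, from 0 (shut) to 1 (fully open). A call has 1 to 8 rows; each row is the pose to reach, as a shift and turn from the pose commanded when the call began, along the tool's axes at that moment; what a row does not reach only later rows make up. A row lasts 1/10 s, in which the tool goes at most 50 mm and 8.59 degrees, less where a joint would pass 70% of its speed; a pose out of reach is approached as far as the arm can. A call with a number of a shift or a turn outside -1 to 1 is refused whole. A call with a gripper value outside its range is refused whole. The fingers move at their own pace and stop on an object; "squeeze" is the grip in N (left out, the last holds). Time passes only in rows, so rows that repeat a pose let the fingers close. It gives the time, the measured TCP pose, the force, the opening and the grip force at its end, in the units of the state.
- state(): the state, without advancing time (a new reading comes with each control period).
- capture(name): name is "side" or "top" or "wrist"; returns a dict with "img" (480x640x3 uint8, blue, green, red), "z_map" (480x640 float32, mm along the optical axis (not along the pixel's ray), 0 where there is no reading), "camera_matrix" (3x3 intrinsics, pixels), "R" (3x3) and "t" (3): a world point X has camera coordinates R X + t. Camera axes: x right, y down, z forward; pixel columns grow to the right and rows downward; lengths in mm; the calibration is good to about 2 mm. The wrist camera is an equidistant fisheye: a pixel r from the principal point sees the ray r / f radians off the axis. A picture is of the moment at which its call begins.
- sign_off(): hands the job in; it is judged then, once.
The state is a dict: "time": time; "joint_positions": joint angles; "qd": joint speeds; "joint_efforts": joint torques, N m; "position": TCP position; "eef_rot": TCP orientation; "wrist_force": force on the tool from outside, world axes, zero at the start; "moment": the same for the moment, N m; "gripper_width": opening from 0.0 (shut) to 1.0 (fully open); "finger_force": force on a finger pad.
Only numpy, scipy, OpenCV 4.12 (cv2) and the standard library are available. Lean on these libraries where they do the work, as an engineer would, in place of code of your own. Each camera call takes 0.05 s, during which the arm holds its last target. There are 200 camera calls.

## Working session

There is one attempt and no reset: what is moved stays moved. The work goes in short steps, Python scripts to look and compute and a tool call to move; the robot and the scene stay as the last step left them, time stands still between calls to the robot, and variables do not carry over. Pictures are saved under pics/ and viewed, at most 10 in all, crops included, and the job is handed in when it is done.

Besides the shell and the picture viewer there is one more tool, called after "Emit:" as name(argument=value, ...) on one line, values as JSON. carry_out: Moves the arm, as the interface text tells. Shifts and turns lie within -1 to 1; 1 stands for 0.1 m of shift or 90 degrees of turn. Its arguments: {"type":"object","properties":{"xyz":{"type":"array"},"angular":{"type":"array"},"hand":{"type":"array"},"squeeze":{"type":"number"}},"required":["xyz","angular","hand"]}

```bash
ls; mkdir -p pics; python3 - <<'E'
from station import state, capture
import cv2,numpy as np
print(state())
for n in ("top","side"):
    c=capture(n); cv2.imwrite(f"pics/{n}0.png",c["img"]); np.savez(f"{n}0.npz",**c)
    print(n,c["camera_matrix"],c["R"],c["t"])
E
```

```text
pics
{'time': 0.0, 'joint_positions': array([ 1.24509943e+00,  2.64762311e-01,  1.60539275e+00, -2.33637265e-05,
        1.27370580e+00, -3.68854745e-02]), 'qd': array([-0.00101865, -0.00100296,  0.00062402, -0.00011369,  0.00140198,
        0.00149293]), 'joint_efforts': array([-2.77370797e-03, -5.15102041e+01, -3.67313468e+01, -4.92916533e-04,
        1.30891905e-02,  4.38020052e-06]), 'position': array([192.01072238, 646.33912987, 229.94573746]), 'eef_rot': array([-1.93495738e-04,  1.43900860e-01,  9.89591459e-01, -1.11753288e-03]), 'wrist_force': array([ 0.48019799, -0.70197215,  0.47616568]), 'moment': array([-0.02200905, -0.02976618, -0.06573715]), 'finger_force': 0.0, 'gripper_width': 1.0032018802922793}
top [[516.4474133    0.         319.91419347]
 [  0.         516.4474133  241.87918905]
 [  0.           0.           1.        ]] [[ 0.16989218 -0.98544981  0.00503207]
 [-0.95022711 -0.16516873 -0.26417368]
 [ 0.26116104  0.04009943 -0.964462  ]] [-230.87920481  520.01920395 1769.24114018]
side [[561.46971853   0.         321.3303815 ]
 [  0.         561.46971853 248.23905332]
 [  0.           0.           1.        ]] [[ 0.8523121   0.52286108  0.01343034]
 [ 0.45956803 -0.73638475 -0.49652262]
 [-0.24972245  0.4293644  -0.86791988]] [-408.14406149 -311.3210619  1987.18162998]
```

View pics/top0.png

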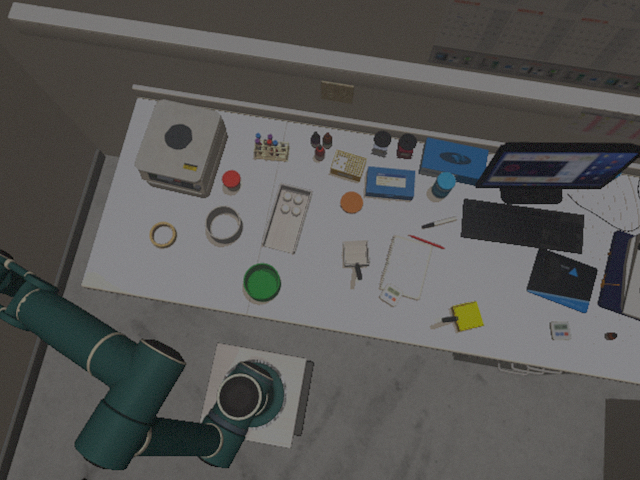

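View pics/side0.png

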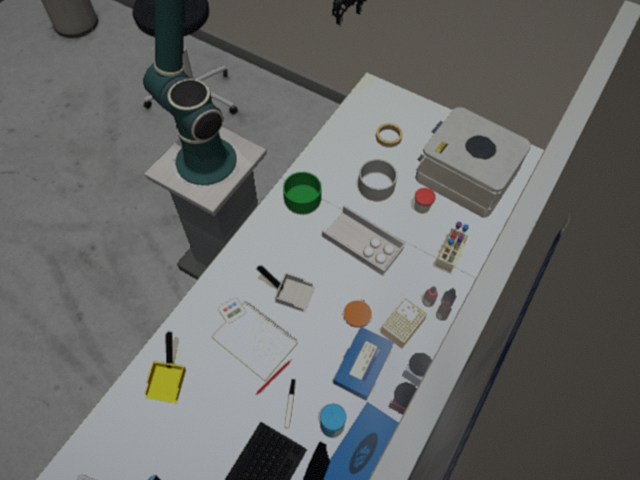

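The top view shows the jar at (224,225), the tray at about (288,218) with the pebbles near (291,203), and the scoop pan at (356,253) with its handle at (359,272). The red cup is at (231,180), the orange dish at (351,202), the roll at (162,235) and the green look-alike at (262,282). The side view agrees: scoop (295,292), tray (362,240), jar (377,180).

```bash
python3 - <<'E'
import cv2,numpy as np
a=cv2.imread("pics/top0.png")[170:290,260:400]; cv2.imwrite("pics/c1.png",cv2.convertScaleAbs(cv2.resize(a,None,fx=5,fy=5,interpolation=cv2.INTER_CUBIC),alpha=1.2))
a=cv2.imread("pics/side0.png")[150:320,250:420]; cv2.imwrite("pics/c2.png",cv2.resize(a,None,fx=3.5,fy=3.5,interpolation=cv2.INTER_CUBIC))
E
```

```text
(no output)
```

View pics/c1.png

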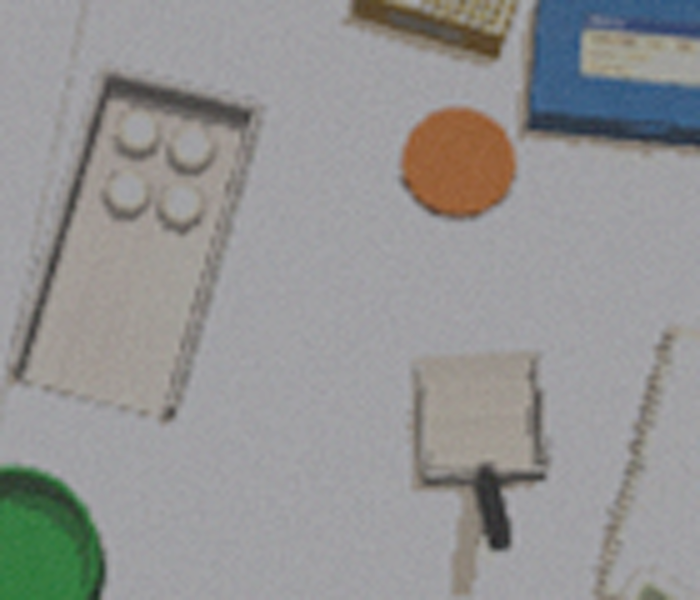

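View pics/c2.png

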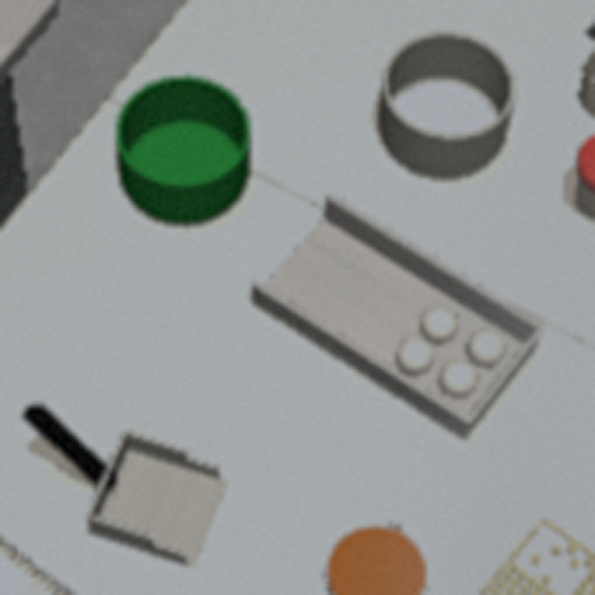

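The crops show, in c1: lip corners (415,357) and (536,354), handle end (500,545), tray corners (15,380), (170,415), (108,75), (258,108), pebbles (138,133), (190,147), (127,193), (180,203). In c2: lip corners (224,482) and (188,563), handle end (33,412), pebbles (440,323), (414,355), (487,346), (458,378).

```bash
cat > h.py <<'E'
import numpy as np
from scipy.spatial.transform import Rotation as Rot
from scipy.optimize import least_squares
def ray(c,p):
    K=c["camera_matrix"]; d=np.linalg.inv(K)@[p[0],p[1],1.]
    return -c["R"].T@c["t"], c["R"].T@d
def onz(c,p,z):
    o,d=ray(c,p); return o+d*(z-o[2])/d[2]
def cloud(c):
    K=c["camera_matrix"]; v,u=np.mgrid[:480,:640]; z=c["z_map"].astype(float)
    P=np.stack([(u-K[0,2])/K[0,0]*z,(v-K[1,2])/K[1,1]*z,z],-1)
    return (P-c["t"])@c["R"]
def circ(P):
    f=lambda q:np.hypot(P[:,0]-q[0],P[:,1]-q[1])-q[2]
    return least_squares(f,[*P[:,:2].mean(0),50],loss="soft_l1").x
E
python3 - <<'E'
from h import *
T=np.load("top0.npz"); S=np.load("side0.npz")
a=lambda x,y:((x+.5)/5-.5+260,(y+.5)/5-.5+170)
b=lambda x,y:((x+.5)/3.5-.5+250,(y+.5)/3.5-.5+150)
np.set_printoptions(precision=1,suppress=True)
def tri(p,q):
    o1,d1=ray(T,p);o2,d2=ray(S,q)
    s=np.linalg.lstsq(np.c_[d1,-d2],o2-o1,rcond=None)[0]
    A,B=o1+s[0]*d1,o2+s[1]*d2; return (A+B)/2,np.linalg.norm(A-B)
for n,p,q in [("lipL",(415,357),(224,482)),("lipR",(536,354),(188,563)),("hend",(500,545),(33,412)),("rearL",(423,468),(127,437)),("rearR",(546,475),(92,527)),
 ("p1",(138,133),(487,346)),("p2",(190,147),(458,378)),("p3",(127,193),(440,323)),("p4",(180,203),(414,355)),
 ("tnL",(22,375),(328,200)),("tnR",(172,413),(254,290)),("tbL",(108,75),(537,328)),("tbR",(258,108),(467,435))]:
    print(n,*tri(a(*p),b(*q)),onz(T,a(*p),29),onz(S,b(*q),29))
for nm,c,jp in(("top",T,(224,225)),("side",S,(377,180))):
    P=cloud(c)
    c0=onz(c,jp,60)
    m=(abs(P[...,2]-74)<8)&(np.hypot(P[...,0]-c0[0],P[...,1]-c0[1])<95); print(nm,"jar",m.sum(),circ(P[m]),P[m].mean(0))
    c0=onz(c,a(462,415) if nm=="top" else (295,292),0); 
    q=P[(np.hypot(P[...,0]-c0[0],P[...,1]-c0[1])<200)]; h=q[(q[:,2]>50)&(q[:,2]<125)]; print("handle",len(h),h[np.argsort(h[:,2])][::max(1,len(h)//12)])
    w=q[(q[:,2]>20)&(q[:,2]<40)];print("walls",len(w),w.min(0),w.max(0))
# bystanders
for n,p,z in(("cup",(231,180),68),("dish",(351,202),12),("roll",(162,235),25),("green",(262,272),75)): print(n,onz(T,p,z))
E
```

```text
lipL [ 587.6 -219.6   -1. ] 3.83903655252263 [ 580.5 -218.1   29. ] [ 594.2 -233.6   29. ]
lipR [ 603.7 -306.4    7.3] 1.3977318069025813 [ 597.8 -304.7   29. ] [ 608.6 -314.7   29. ]
hend [ 439.3 -294.8  101.2] 4.483691920476207 [ 453.1 -300.1   29. ] [ 413.8 -264.8   29. ]
rearL [ 498.7 -238.6   26.5] 4.333141647236717 [ 499.5 -236.9   29. ] [ 498.3 -241.5   29. ]
rearR [ 514.5 -325.1   11.8] 2.6774067566745345 [ 509.5 -325.1   29. ] [ 520.5 -330.    29. ]
p1 [721.8  15.7  15.5] 1.6929690064532774 [716.4  13.4  29. ] [724.6   8.8  29. ]
p2 [716.3 -26.2  15.5] 1.883575318199587 [712.2 -26.9  29. ] [718.1 -34.4  29. ]
p3 [673.5  14.8  15. ] 1.1793889002211762 [668.5  12.6  29. ] [676.7   7.4  29. ]
p4 [670.9 -27.1  16.7] 1.9629316083761974 [667.6 -27.6  29. ] [672.9 -34.6  29. ]
tnL [520.1  64.3  31.9] 8.013609842568743 [518.1  61.6  29. ] [521.3  69.7  29. ]
tnR [511.2 -49.6  21.6] 2.1220299459376326 [508.7 -51.1  29. ] [514.  -52.6  29. ]
tbL [755.3  43.6  37.9] 1.7739083478486464 [758.1  44.2  29. ] [754.5  49.7  29. ]
tbR [752.7 -73.1  19.4] 6.325491623411068 [751.4 -71.5  29. ] 
[... 310 characters left out ...]
1.3  107.8]
 [ 435.  -297.8  109.5]
 [ 446.7 -285.5  111. ]
 [ 440.  -289.8  113.1]
 [ 442.6 -289.1  116.9]]
walls 196 [ 411.2 -457.2   20. ] [ 735.1 -220.1   39.8]
side jar 222 [566.3 216.   61.2] [565.1 215.4  72.7]
handle 158 [[ 492.3 -280.    50.2]
 [ 486.8 -287.3   56.8]
 [ 485.4 -290.2   60.2]
 [ 469.3 -297.5   69. ]
 [ 463.9 -299.6   73.4]
 [ 477.1 -286.6   78.6]
 [ 470.6 -286.8   85.4]
 [ 464.1 -297.8   90.4]
 [ 467.1 -296.    96.9]
 [ 460.6 -291.2  101.7]
 [ 454.  -301.7  105.8]
 [ 445.2 -298.6  110.9]
 [ 453.2 -293.8  117.4]]
walls 247 [ 401.9 -447.4   20. ] [ 639.5 -224.    39.8]
cup [729.3 224.3  68. ]
dish [ 740.9 -225.1   12. ]
roll [490.8 437.2  25. ]
green [408.3  41.9  75. ]
```

```bash
python3 - <<'E'
from h import *
import cv2
np.set_printoptions(precision=1,suppress=True)
for nm in("top0","side0"):
    c=np.load(nm+".npz");P=cloud(c).reshape(-1,3)
    def box(cx,cy,lx,ly,yaw,z0,z1):
        d=P[:,:2]-[cx,cy];r=np.radians(yaw);u=d@[np.cos(r),np.sin(r)];v=d@[-np.sin(r),np.cos(r)]
        return P[(abs(u)<lx)&(abs(v)<ly)&(P[:,2]>z0)&(P[:,2]<z1)]
    b=box(635,-5,150,85,-5,-10,60); print(nm,"z pct",np.percentile(b[:,2],[5,25,50,75,95]))
    w=box(635,-5,150,85,-5,33,46);print(len(w),"tray",cv2.minAreaRect(w[:,:2].astype(np.float32)))
    p=box(690,-8,85,50,-5,21,32)
    _,lab,cen=cv2.kmeans(p[:,:2].astype(np.float32),4,None,(3,50,.1),10,2); print("pebbles",cen,np.bincount(lab.ravel()))
    q=box(540,-272,75,65,11,26,40);print("scoop walls",len(q),cv2.minAreaRect(q[:,:2].astype(np.float32)))
    f=box(540,-272,85,65,11,-5,60);print("floor z",np.percentile(f[:,2],[5,25,50,75]))
    h=box(460,-290,60,25,11,55,130);A=np.polyfit(h[:,2],h[:,:2],1);print("handle at 88:",A[0]*88+A[1],"slope",A[0])
E
```

```text
top0 z pct [-5.   0.1  4.1 10.3 40.4]
281 tray ((636.9649047851562, -0.07592010498046875), (126.88101959228516, 246.3363037109375), 84.6507568359375)
pebbles [[727.1  13.5]
 [669.9 -27. ]
 [670.4  13.3]
 [722.6 -29.1]] [54 41 44 61]
scoop walls 70 ((540.6107788085938, -272.69940185546875), (85.8414535522461, 90.8359146118164), 11.60507869720459)
floor z [-3.7 -0.1  3.1  6.9]
handle at 88: [ 464.4 -288. ] slope [-0.8 -0.2]
side0 z pct [-5.  -0.4  3.7 17.1 39.8]
404 tray ((637.9554443359375, -2.6683502197265625), (130.1799774169922, 242.1244659423828), 85.28423309326172)
pebbles [[673.  -31.1]
 [724.8   9.8]
 [675.6  10.3]
 [720.2 -31. ]] [53 63 59 58]
scoop walls 148 ((528.4725952148438, -277.3841552734375), (95.09075927734375, 94.9646224975586), 7.696599960327148)
floor z [-3.6 -0.5  2.4  7.2]
handle at 88: [ 464.8 -294.4] slope [-0.7 -0.1]
```

```bash
cat > plan.py <<'E'
import numpy as np, json, os
from scipy.spatial.transform import Rotation as Rot, Slerp
F="cmd.json"
def load():
    if os.path.exists(F):
        d=json.load(open(F)); return np.array(d["p"]),Rot.from_quat(d["q"])
    return np.array([192.239,647.041,231.28]),Rot.from_quat([.1439,.98959,0,0])
def save(p,R): json.dump(dict(p=list(p),q=list(R.as_quat())),open(F,"w"))
BETA=20
def tool(x,y,z,yaw,pitch=0,beta=BETA,back=0):
    """TCP pose for scoop pose; pitch + = lip down, deg; back = mm retreat along tool z"""
    S=Rot.from_euler("ZY",[yaw,pitch],degrees=True)
    G=Rot.from_euler("y",-beta,degrees=True)*Rot.from_matrix(np.diag([1.,-1,-1]))
    zt=G.apply([0,0,1.])
    return np.array([x,y,z])+S.apply(np.array([-95,0,88])+(19-back)*zt), S*G
def go(target,n=1,commit=True):
    """n calls from commanded pose to target; prints last row of each call (shift/0.1m, turn/90deg)"""
    p,R=load(); p1,R1=target; p0=p
    sl=Slerp([0,1],Rot.concatenate([R,R1]))
    for i in range(1,n+1):
        q=p0+(p1-p0)*i/n; Q=sl(i/n)
        s=np.round(R.inv().apply(q-p)/100,3); w=np.round((R.inv()*Q).as_rotvec()/(np.pi/2),3)
        bad="  !!" if max(abs(s).max(),abs(w).max())>1 else ""
        print(s.tolist(),w.tolist(),"-> %s turn %.0f deg%s"%(q.round(),np.linalg.norm(w)*90,bad))
        p=p+R.apply(s*100); R=R*Rot.from_rotvec(w*np.pi/2)
    if commit: save(p,R)
E
python3 - <<'E'
from plan import *
def down(p,a): # tool down, y azimuth a
    c,s=np.cos(np.radians(a)),np.sin(np.radians(a)); return np.array(p,float),Rot.from_matrix(np.array([[-s,c,0],[c,s,0],[0,0,-1]]).T)
go(down([460,330,231],30),4)
go(down([545,0,231],-30),3)
go(tool(546,-272.3,0,11,back=90),3)
E
```

```text
[-0.867, -0.569, 0.001] [0.0, 0.0, 0.121] -> [259. 568. 231.] turn 11 deg
[-0.96, -0.395, 0.0] [0.0, 0.0, 0.12] -> [326. 489. 231.] turn 11 deg
[-1.016, -0.208, 0.001] [0.0, 0.0, 0.121] -> [393. 409. 231.] turn 11 deg  !!
[-1.038, -0.013, 0.001] [0.0, 0.0, 0.121] -> [460. 330. 231.] turn 11 deg  !!
[-1.094, -0.304, -0.0] [0.0, 0.0, 0.222] -> [488. 220. 231.] turn 20 deg  !!
[-1.133, 0.088, -0.0] [0.0, 0.0, 0.222] -> [517. 110. 231.] turn 20 deg  !!
[-1.034, 0.469, -0.0] [0.0, 0.0, 0.222] -> [545.   0. 231.] turn 20 deg  !!
[-1.045, 0.156, 0.254] [-0.032, 0.069, 0.18] -> [506. -98. 206.] turn 18 deg  !!
[-0.984, 0.435, 0.159] [-0.031, 0.07, 0.18] -> [ 468. -197.  180.] turn 18 deg
[-0.837, 0.688, 0.084] [-0.032, 0.069, 0.179] -> [ 429. -295.  155.] turn 18 deg
```

```bash
rm -f cmd.json; python3 - <<'E'
from plan import *
def down(p,a):
    c,s=np.cos(np.radians(a)),np.sin(np.radians(a)); return np.array(p,float),Rot.from_matrix(np.array([[-s,c,0],[c,s,0],[0,0,-1]]).T)
go(down([460,330,231],30),5)
go(down([545,0,231],-30),4)
go(tool(546,-272.3,0,11,back=90),4)
E
```

```text
[-0.694, -0.455, 0.001] [0.0, 0.0, 0.097] -> [246. 584. 231.] turn 9 deg
[-0.755, -0.345, 0.0] [0.0, 0.0, 0.096] -> [299. 520. 231.] turn 9 deg
[-0.798, -0.227, 0.001] [0.0, 0.0, 0.097] -> [353. 457. 231.] turn 9 deg
[-0.824, -0.104, 0.0] [0.0, 0.0, 0.096] -> [406. 393. 231.] turn 9 deg
[-0.829, 0.021, 0.001] [0.0, 0.0, 0.097] -> [460. 330. 231.] turn 9 deg
[-0.821, -0.228, -0.0] [0.0, 0.0, 0.167] -> [481. 248. 231.] turn 15 deg
[-0.852, -0.008, -0.0] [0.0, 0.0, 0.166] -> [502. 165. 231.] turn 15 deg
[-0.825, 0.213, -0.0] [0.0, 0.0, 0.167] -> [524.  83. 231.] turn 15 deg
[-0.742, 0.419, -0.0] [0.0, 0.0, 0.166] -> [545.   0. 231.] turn 15 deg
[-0.784, 0.117, 0.191] [-0.024, 0.052, 0.135] -> [516. -74. 212.] turn 13 deg
[-0.756, 0.275, 0.135] [-0.024, 0.052, 0.135] -> [ 487. -148.  193.] turn 13 deg
[-0.69, 0.424, 0.088] [-0.023, 0.052, 0.134] -> [ 458. -221.  174.] turn 13 deg
[-0.592, 0.557, 0.054] [-0.024, 0.052, 0.135] -> [ 429. -295.  155.] turn 13 deg
```

Emit:
carry_out(xyz=[[-0.347,-0.228,0],[-0.694,-0.455,0.001],[-0.694,-0.455,0.001]], angular=[[0,0,0.049],[0,0,0.097],[0,0,0.097]], hand=[1,1,1])

```text
time: 0.4
position: [248.2, 580.1, 230.3]
eef_rot: [0.001, 0.221, 0.975, -0.002]
wrist_force: [-0.5, 0.9, -0.0]
gripper_width: 1.001
finger_force: 0.0
```

Emit:
carry_out(xyz=[[-0.378,-0.172,0],[-0.755,-0.345,0],[-0.755,-0.345,0]], angular=[[0,0,0.048],[0,0,0.096],[0,0,0.096]], hand=[1,1,1])

```text
time: 0.7
position: [301.5, 517.2, 230.7]
eef_rot: [0.001, 0.294, 0.956, -0.001]
wrist_force: [-0.4, -0.4, 0.4]
gripper_width: 0.998
finger_force: 0.0
```

Emit:
carry_out(xyz=[[-0.399,-0.114,0],[-0.798,-0.227,0.001],[-0.798,-0.227,0.001]], angular=[[0,0,0.048],[0,0,0.097],[0,0,0.097]], hand=[1,1,1])

```text
time: 1.0
position: [354.9, 454.4, 230.7]
eef_rot: [0.001, 0.365, 0.931, -0.001]
wrist_force: [-0.3, 0.1, -0.2]
gripper_width: 1.001
finger_force: 0.0
```

Emit:
carry_out(xyz=[[-0.412,-0.052,0],[-0.824,-0.104,0],[-0.824,-0.104,0]], angular=[[0,0,0.048],[0,0,0.096],[0,0,0.096]], hand=[1,1,1])

```text
time: 1.3
position: [408.4, 391.4, 230.9]
eef_rot: [0.001, 0.434, 0.901, -0.0]
wrist_force: [0.5, 0.0, -0.4]
gripper_width: 1.004
finger_force: 0.0
```

Emit:
carry_out(xyz=[[-0.415,0.01,0],[-0.829,0.021,0.001],[-0.829,0.021,0.001]], angular=[[0,0,0.048],[0,0,0.097],[0,0,0.097]], hand=[1,1,1])

```text
time: 1.6
position: [461.8, 328.4, 230.8]
eef_rot: [0.001, 0.501, 0.865, -0.0]
wrist_force: [-0.8, 0.3, 0.2]
gripper_width: 0.999
finger_force: 0.0
```

Emit:
carry_out(xyz=[[-0.41,-0.114,0],[-0.821,-0.228,0],[-0.821,-0.228,0]], angular=[[0,0,0.083],[0,0,0.167],[0,0,0.167]], hand=[1,1,1])

```text
time: 1.9
position: [481.4, 245.5, 230.7]
eef_rot: [0.0, 0.61, 0.792, -0.001]
wrist_force: [-0.6, 0.0, -0.1]
gripper_width: 0.999
finger_force: 0.0
```

Emit:
carry_out(xyz=[[-0.426,-0.004,0],[-0.852,-0.008,0],[-0.852,-0.008,0]], angular=[[0,0,0.083],[0,0,0.166],[0,0,0.166]], hand=[1,1,1])

```text
time: 2.2
position: [503.0, 163.3, 230.9]
eef_rot: [0.0, 0.708, 0.706, -0.0]
wrist_force: [-0.7, -0.2, -0.8]
gripper_width: 1.0
finger_force: 0.0
```

Emit:
carry_out(xyz=[[-0.412,0.106,0],[-0.825,0.213,0],[-0.825,0.213,0]], angular=[[0,0,0.083],[0,0,0.167],[0,0,0.167]], hand=[1,1,1])

```text
time: 2.5
position: [524.7, 81.0, 231.0]
eef_rot: [0.0, 0.794, 0.608, 0.0]
wrist_force: [-0.0, 0.5, 0.0]
gripper_width: 1.0
finger_force: 0.0
```

Emit:
carry_out(xyz=[[-0.371,0.21,0],[-0.742,0.419,0],[-0.742,0.419,0]], angular=[[0,0,0.083],[0,0,0.166],[0,0,0.166]], hand=[1,1,1])

```text
time: 2.8
position: [546.3, -1.3, 231.0]
eef_rot: [0.0, 0.866, 0.5, 0.0]
wrist_force: [0.5, -0.9, 0.4]
gripper_width: 1.003
finger_force: 0.0
```

Emit:
carry_out(xyz=[[-0.392,0.058,0.095],[-0.784,0.117,0.191],[-0.784,0.117,0.191]], angular=[[-0.012,0.026,0.067],[-0.024,0.052,0.135],[-0.024,0.052,0.135]], hand=[1,1,1])

```text
time: 3.1
position: [513.0, -74.6, 209.7]
eef_rot: [-0.005, 0.913, 0.405, 0.043]
wrist_force: [-1.9, 0.9, 0.4]
gripper_width: 1.004
finger_force: 0.0
```

Emit:
carry_out(xyz=[[-0.378,0.137,0.067],[-0.756,0.275,0.135],[-0.756,0.275,0.135]], angular=[[-0.012,0.026,0.067],[-0.024,0.052,0.135],[-0.024,0.052,0.135]], hand=[1,1,1])

```text
time: 3.4
position: [484.9, -148.4, 191.2]
eef_rot: [-0.009, 0.949, 0.304, 0.088]
wrist_force: [-0.2, 1.6, 0.1]
gripper_width: 1.006
finger_force: 0.0
```

Emit:
carry_out(xyz=[[-0.345,0.212,0.044],[-0.69,0.424,0.088],[-0.69,0.424,0.088]], angular=[[-0.012,0.026,0.067],[-0.023,0.052,0.134],[-0.023,0.052,0.134]], hand=[1,1,1])

```text
time: 3.7
position: [456.7, -222.2, 172.5]
eef_rot: [-0.013, 0.971, 0.201, 0.131]
wrist_force: [-0.4, 1.3, -1.3]
gripper_width: 0.996
finger_force: 0.0
```

Emit:
carry_out(xyz=[[-0.296,0.278,0.027],[-0.592,0.557,0.054],[-0.592,0.557,0.054],[-0.592,0.557,0.054]], angular=[[-0.012,0.026,0.067],[-0.024,0.052,0.135],[-0.024,0.052,0.135],[-0.024,0.052,0.135]], hand=[1,1,1,1])

```text
time: 4.1
position: [430.0, -293.8, 154.9]
eef_rot: [-0.017, 0.98, 0.096, 0.173]
wrist_force: [0.1, -0.5, -0.4]
gripper_width: 0.996
finger_force: 0.0
```

```bash
python3 - <<'E'
from station import state,capture
from plan import *
import cv2
for n in("wrist","side"):
    c=capture(n); np.savez(n+"1.npz",**c)
    if n=="wrist": cv2.imwrite("pics/w1.png",c["img"])
s=state(); p,R=load(); print(s["time"],s["position"],p,s["joint_positions"])
w,x,y,z=s["eef_rot"]; print((R.inv()*Rot.from_quat([x,y,z,w])).as_rotvec(degrees=True))
E
```

```text
4.2 [ 430.57039517 -293.33129095  155.37370808] [ 428.93089046 -295.02227329  154.77058109] [-0.84539206 -0.09247797  2.17708273  0.3826668   0.9119866   0.31444513]
[ 0.08854513  0.0269347  -0.23719279]
```

View pics/w1.png

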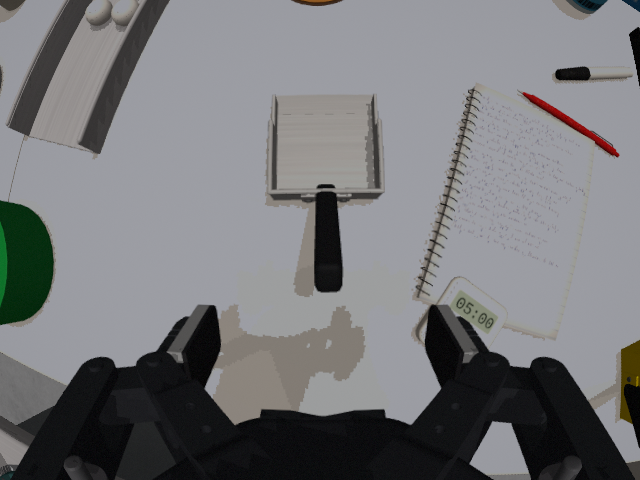

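The wrist view shows the pan ahead with its lip at (325,96), and the handle end at (328,283), centred between the pads at x 218 and 427. I'll advance and grip.

```bash
python3 - <<'E'
from station import state
from plan import *
p,R=load(); s=state(); w,x,y,z=s["eef_rot"]
save(s["position"],Rot.from_quat([x,y,z,w]))
go(tool(546,-272.3,0,11,back=30)); go(tool(546,-272.3,0,11,back=0))
E
```

```text
[-0.021, 0.015, 0.599] [-0.001, 0.0, 0.003] -> [ 449. -291.   98.] turn 0 deg
[0.0, -0.0, 0.3] [0.0, 0.0, -0.0] -> [ 459. -289.   70.] turn 0 deg
```

Emit:
carry_out(xyz=[[-0.01,0.008,0.2],[-0.021,0.015,0.4],[-0.021,0.015,0.599],[-0.021,0.015,0.75],[-0.021,0.015,0.9],[-0.021,0.015,0.9]], angular=[[-0.001,0,0.003],[-0.001,0,0.003],[-0.001,0,0.003],[-0.001,0,0.003],[-0.001,0,0.003],[-0.001,0,0.003]], hand=[1,1,1,1,1,1])

```text
time: 4.8
position: [458.2, -287.8, 68.0]
eef_rot: [-0.018, 0.98, 0.094, 0.172]
wrist_force: [-0.0, -0.3, -0.1]
gripper_width: 1.001
finger_force: 0.0
```

Emit:
carry_out(xyz=[[0,0,0],[0,0,0],[0,0,0],[0,0,0],[0,0,0],[0,0,0],[0,0,0],[0,0,0]], angular=[[0,0,0],[0,0,0],[0,0,0],[0,0,0],[0,0,0],[0,0,0],[0,0,0],[0,0,0]], hand=[0,0,0,0,0,0,0,0], squeeze=100)

```text
time: 5.6
position: [457.8, -291.4, 70.3]
eef_rot: [-0.016, 0.98, 0.092, 0.173]
wrist_force: [-1.3, 1.5, 5.3]
gripper_width: 0.18
finger_force: 97.5
```

```bash
python3 - <<'E'
from station import state
from plan import *
p,R=load(); s=state(); w,x,y,z=s["eef_rot"]
print({k:s[k] for k in("time","position","wrist_force","gripper_width","finger_force","joint_positions")},p)
print((R.inv()*Rot.from_quat([x,y,z,w])).as_rotvec(degrees=True))
E
```

```text
{'time': 5.6, 'position': array([ 457.79337166, -291.35463578,   70.26260496]), 'wrist_force': array([-1.27370713,  1.50656807,  5.33606424]), 'gripper_width': 0.18001610371612098, 'finger_force': 97.50955581665039, 'joint_positions': array([-0.79726554,  0.05910548,  2.21199279,  0.44588257,  0.72173253,
        0.27089145])} [ 459.09260718 -289.23518725   70.17680227]
[-0.11778603  0.02269197  0.24509069]
```

```bash
python3 - <<'E'
from plan import *
go(tool(548,-270,90,11)); go(tool(576,4,90,-5.1),4)
E
```

```text
[0.331, -0.019, -0.837] [0.0, 0.0, -0.0] -> [ 461. -287.  160.] turn 0 deg
[0.195, -0.72, 0.071] [-0.015, 0.0, 0.042] -> [ 468. -212.  160.] turn 4 deg
[0.148, -0.734, 0.054] [-0.016, 0.0, 0.042] -> [ 475. -138.  160.] turn 4 deg
[0.099, -0.742, 0.035] [-0.015, -0.0, 0.042] -> [481. -63. 160.] turn 4 deg
[0.049, -0.748, 0.018] [-0.015, -0.0, 0.042] -> [488.  12. 160.] turn 4 deg
```

Emit:
carry_out(xyz=[[0.11,-0.006,-0.28],[0.22,-0.012,-0.56],[0.331,-0.019,-0.837],[0.331,-0.019,-0.837]], angular=[[0,0,0],[0,0,0],[0,0,0],[0,0,0]], hand=[0,0,0,0])

```text
time: 6.0
position: [461.6, -291.0, 163.7]
eef_rot: [-0.013, 0.98, 0.093, 0.175]
wrist_force: [0.5, -1.2, -2.0]
gripper_width: 0.174
finger_force: 98.1
```

Emit:
carry_out(xyz=[[0.065,-0.24,0.024],[0.13,-0.48,0.047],[0.195,-0.72,0.071]], angular=[[-0.005,0,0.014],[-0.01,0,0.028],[-0.015,0,0.042]], hand=[0,0,0])

```text
time: 6.3
position: [464.8, -212.7, 156.6]
eef_rot: [-0.011, 0.984, 0.057, 0.171]
wrist_force: [0.5, 0.4, -2.5]
gripper_width: 0.174
finger_force: 98.4
```

Emit:
carry_out(xyz=[[0.049,-0.245,0.018],[0.099,-0.489,0.036],[0.148,-0.734,0.054]], angular=[[-0.005,0,0.014],[-0.011,0,0.028],[-0.016,0,0.042]], hand=[0,0,0])

```text
time: 6.6
position: [471.7, -137.8, 156.6]
eef_rot: [-0.004, 0.985, 0.023, 0.171]
wrist_force: [0.1, -0.9, -2.6]
gripper_width: 0.177
finger_force: 98.4
```

Emit:
carry_out(xyz=[[0.033,-0.247,0.012],[0.066,-0.495,0.023],[0.099,-0.742,0.035]], angular=[[-0.005,0,0.014],[-0.01,0,0.028],[-0.015,0,0.042]], hand=[0,0,0])

```text
time: 6.9
position: [478.5, -63.5, 156.6]
eef_rot: [0.002, 0.985, -0.012, 0.171]
wrist_force: [-0.1, 1.9, -2.4]
gripper_width: 0.172
finger_force: 98.4
```

Emit:
carry_out(xyz=[[0.016,-0.249,0.006],[0.033,-0.499,0.012],[0.049,-0.748,0.018],[0.049,-0.748,0.018]], angular=[[-0.005,0,0.014],[-0.01,0,0.028],[-0.015,0,0.042],[-0.015,0,0.042]], hand=[0,0,0,0])

```text
time: 7.3
position: [485.8, 12.5, 156.7]
eef_rot: [0.008, 0.984, -0.044, 0.171]
wrist_force: [1.1, 0.2, -2.5]
gripper_width: 0.173
finger_force: 98.8
```

```bash
python3 - <<'E'
from station import state,capture
from plan import *
import cv2
from h import cloud
for n in("wrist","side","top"):
    c=capture(n); np.savez(n+"2.npz",**c); cv2.imwrite(f"pics/{n}2.png",c["img"])
p,R=load(); s=state(); w,x,y,z=s["eef_rot"]
print({k:s[k] for k in("time","position","wrist_force","gripper_width","finger_force","joint_positions")},p)
print((R.inv()*Rot.from_quat([x,y,z,w])).as_rotvec(degrees=True))
a=cv2.imread("pics/wrist2.png");b=cv2.imread("pics/side2.png")[150:300,290:430]
cv2.imwrite("pics/m2.png",np.hstack([cv2.resize(a,(450,338)),cv2.resize(b,(315,338),interpolation=cv2.INTER_CUBIC)]))
E
```

```text
{'time': 7.45, 'position': array([486.21015929,   9.84546952, 157.47874485]), 'wrist_force': array([-0.24029048, -1.04606015, -2.85736985]), 'gripper_width': 0.1754693031691699, 'finger_force': 98.83700609207153, 'joint_positions': array([-0.01094282, -0.26361567,  2.31191685, -0.04110405,  0.74957535,
        1.67711687])} [487.83582427  11.84059647 160.17527132]
[-0.1051537  -0.22052604  0.16058864]
```

View pics/m2.png

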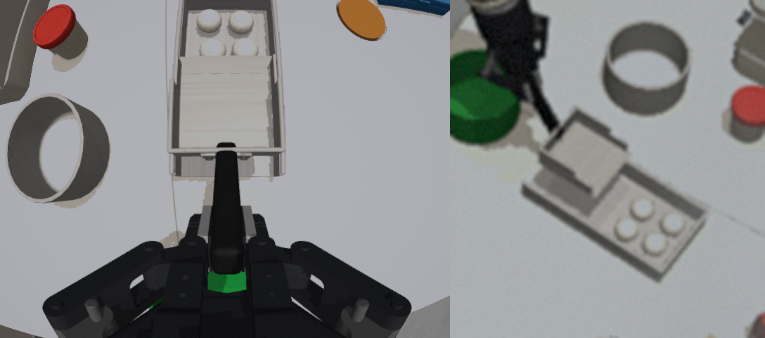

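The wrist view (left) shows the scoop held level and centred over the tray, with the pebbles ahead at (225,35) in the composite. The side view agrees. The green jar is close behind the handle, so I'll land a bit further in. First I'll check the held pose from depth.

```bash
python3 - <<'E'
from plan import *
from h import cloud,circ
np.set_printoptions(precision=1,suppress=True)
for n in("top2","side2"):
    P=cloud(np.load(n+".npz")).reshape(-1,3)
    S=Rot.from_euler("z",-5.1,degrees=True); L=S.inv().apply(P-[574.4,2,87])
    m=(abs(L[:,0])<75)&(abs(L[:,1])<60)&(L[:,2]>-25)&(L[:,2]<50); Q=L[m]
    f=Q[(abs(Q[:,0])<35)&(abs(Q[:,1])<33)&(Q[:,2]<15)]
    A=np.linalg.lstsq(np.c_[f[:,:2],np.ones(len(f))],f[:,2],rcond=None)[0]; print(n,len(f),"floor dz/dx,dz/dy,z0",A[:2]*57.3,A[2])
    g=Q[(Q[:,2]>-12)]; print("x",np.percentile(g[:,0],[1,99]),"y",np.percentile(g[:,1],[1,99]),
      "walls y",np.median(g[(g[:,2]>15)&(g[:,1]>30)][:,1]),np.median(g[(g[:,2]>15)&(g[:,1]<-30)][:,1]))
P=cloud(np.load("side0.npz")).reshape(-1,3)
m=(np.hypot(P[:,0]-408,P[:,1]-42)<95)&(abs(P[:,2]-74)<8); print("green",circ(P[m]))
E
```

```text
top2 321 floor dz/dx,dz/dy,z0 [-1.7  0.8] 2.3856310535850125
x [-47.7  53.8] y [-43.1  47.3] walls y 44.715728031846936 -41.077433086522156
side2 350 floor dz/dx,dz/dy,z0 [ 0.3 -1.3] 1.3529412575601778
x [-56.1  54. ] y [-46.5  46.5] walls y 42.83915239778675 -44.102739531974095
green [381.2  36.1  61. ]
```

```bash
cat >> plan.py <<'E'
def resync():
    from station import state
    s=state(); w,x,y,z=s["eef_rot"]; save(s["position"],Rot.from_quat([x,y,z,w]))
    p,Q=s["position"],Rot.from_quat([x,y,z,w])
    G=Rot.from_euler("y",-BETA,degrees=True)*Rot.from_matrix(np.diag([1.,-1,-1]))
    S=Q*G.inv(); o=p-S.apply(np.array([-95,0,88])+19*G.apply([0,0,1.]))
    print("t",round(s["time"],2),"scoop",o.round(1),"yaw,pitch,roll",S.as_euler("ZYX",degrees=True).round(2),"tray x,y of lip",tr(o+S.apply([50,0,0])),"F",s["wrist_force"].round(1),"q",s["joint_positions"].round(2))
def tr(o):
    c,s=np.cos(np.radians(-5.1)),np.sin(np.radians(-5.1)); d=np.array(o[:2])-[637.3,-1.5]
    return np.round([d@[c,s],d@[-s,c]],1)
def intray(x,z,pitch,y=0,**k):
    """scoop with origin at tray-frame x,y"""
    c,s=np.cos(np.radians(-5.1)),np.sin(np.radians(-5.1))
    return tool(637.3+c*x-s*y,-1.5+s*x+c*y,z,-5.1,pitch,**k)
E
python3 - <<'E'
from plan import *
resync(); go(intray(-48,13,3))
E
```

```text
t 7.45 scoop [574.1   1.7  87. ] yaw,pitch,roll [-5.28  0.22 -0.03] tray x,y of lip [-13.3  -2.6] F [-0.2 -1.  -2.9] q [-0.01 -0.26  2.31 -0.04  0.75  1.68]
[-0.059, -0.022, 0.72] [0.001, -0.031, -0.002] -> [505.  10.  88.] turn 3 deg
```

Emit:
carry_out(xyz=[[-0.01,-0.005,0.15],[-0.025,-0.01,0.3],[-0.04,-0.016,0.48],[-0.055,-0.022,0.62],[-0.059,-0.022,0.72],[-0.059,-0.022,0.72]], angular=[[0,-0.005,0],[0,-0.01,-0.001],[0.001,-0.02,-0.002],[0.001,-0.031,-0.002],[0.001,-0.031,-0.002],[0.001,-0.031,-0.002]], hand=[0,0,0,0,0,0])

```text
time: 8.05
position: [505.4, 9.3, 87.6]
eef_rot: [0.007, 0.988, -0.045, 0.147]
wrist_force: [-0.3, -0.7, -2.9]
gripper_width: 0.173
finger_force: 98.8
```

```bash
python3 - <<'E'
from plan import *
resync(); go(intray(-48,5,3),commit=False); go(intray(-46,4.6,3))
E
```

```text
t 8.05 scoop [589.7   1.6  12.9] yaw,pitch,roll [-5.24  3.03  0.  ] tray x,y of lip [ 2.3 -1.3] F [-0.3 -0.7 -2.9] q [-0.02 -0.09  2.31 -0.04  0.63  1.67]
[-0.027, -0.01, 0.074] [0.0, 0.0, -0.001] -> [505.  10.  80.] turn 0 deg
[-0.009, -0.01, 0.084] [0.0, 0.0, -0.001] -> [507.  10.  79.] turn 0 deg
```

Emit:
carry_out(xyz=[[-0.004,-0.005,0.04],[-0.009,-0.01,0.084],[-0.009,-0.01,0.084]], angular=[[0,0,0],[0,0,-0.001],[0,0,-0.001]], hand=[0,0,0])

```text
time: 8.35
position: [508.3, 11.2, 81.3]
eef_rot: [0.007, 0.988, -0.044, 0.149]
wrist_force: [-0.9, 0.4, -2.8]
gripper_width: 0.172
finger_force: 98.8
```

```bash
python3 - <<'E'
from plan import *
p,R=load(); resync(); save(p,R)
go(intray(-10,4.4,3)); go(intray(25,4.4,3)); go(intray(52,4.4,3));
E
```

```text
t 8.35 scoop [592.9   3.7   6.9] yaw,pitch,roll [-5.05  2.82 -0.  ] tray x,y of lip [5.2 1.3] F [-0.9  0.4 -2.8] q [-0.01 -0.08  2.31 -0.04  0.61  1.68]
[0.344, -0.0, 0.107] [0.0, 0.0, -0.0] -> [543.   7.  79.] turn 0 deg
[0.335, -0.0, 0.102] [0.0, 0.0, -0.0] -> [578.   4.  79.] turn 0 deg
[0.258, -0.001, 0.079] [0.0, 0.0, -0.0] -> [605.   1.  79.] turn 0 deg
```

Emit:
carry_out(xyz=[[-0.005,0,0.015],[-0.01,0,0.03],[-0.01,0,0.03]], angular=[[0,0,0],[0,0,0],[0,0,0]], hand=[0,0,0])

```text
time: 8.65
position: [509.5, 11.3, 79.3]
eef_rot: [0.007, 0.988, -0.044, 0.151]
wrist_force: [-1.1, 0.2, 0.3]
gripper_width: 0.175
finger_force: 99.2
```

```bash
python3 - <<'E'
from plan import *
resync()
E
```

```text
t 8.65 scoop [594.3   3.9   5.1] yaw,pitch,roll [-5.04  2.66  0.01] tray x,y of lip [6.6 1.6] F [-1.1  0.2  0.3] q [-0.01 -0.07  2.31 -0.04  0.6   1.68]
```

```bash
python3 - <<'E'
from plan import *
for lip in (35,70): go(intray(lip-50,5,2.7,y=.5))
E
```

```text
[0.271, 0.009, 0.085] [-0.0, -0.0, 0.001] -> [538.   8.  79.] turn 0 deg
[0.334, 0.0, 0.104] [-0.0, -0.0, -0.0] -> [573.   5.  79.] turn 0 deg
```

Emit:
carry_out(xyz=[[0.068,0.002,0.021],[0.136,0.004,0.043],[0.204,0.006,0.064],[0.271,0.009,0.085],[0.271,0.009,0.085]], angular=[[0,0,0.001],[0,0,0.001],[0,0,0.001],[0,0,0.001],[0,0,0.001]], hand=[0,0,0,0,0])

```text
time: 9.15
position: [538.6, 7.6, 78.9]
eef_rot: [0.006, 0.988, -0.045, 0.15]
wrist_force: [0.8, 0.4, 0.5]
gripper_width: 0.173
finger_force: 99.3
```

Emit:
carry_out(xyz=[[0.067,0,0.021],[0.134,0,0.042],[0.2,0,0.062],[0.267,0,0.083],[0.334,0,0.104],[0.334,0,0.104]], angular=[[0,0,0],[0,0,0],[0,0,0],[0,0,0],[0,0,0],[0,0,0]], hand=[0,0,0,0,0,0])

```text
time: 9.75
position: [573.0, 4.6, 78.7]
eef_rot: [0.006, 0.988, -0.044, 0.15]
wrist_force: [1.0, -0.4, 0.9]
gripper_width: 0.173
finger_force: 99.5
```

```bash
python3 - <<'E'
from plan import *
from station import capture
import cv2
c=capture("wrist"); cv2.imwrite("pics/w3.png",cv2.resize(c["img"][0:300,170:470],None,fx=1.6,fy=1.6))
resync()
for lip in (95,114): go(intray(lip-50,5,2.7,y=.5))
E
```

```text
t 9.8 scoop [657.3  -3.    4.3] yaw,pitch,roll [-5.15  2.71  0.04] tray x,y of lip [70.   0.2] F [ 1.5 -0.5  3. ] q [-0.02  0.05  2.19 -0.03  0.6   1.66]
[0.24, -0.002, 0.068] [-0.0, 0.0, -0.001] -> [597.   3.  79.] turn 0 deg
[0.181, 0.0, 0.056] [-0.0, 0.0, 0.0] -> [616.   1.  79.] turn 0 deg
```

View pics/w3.png

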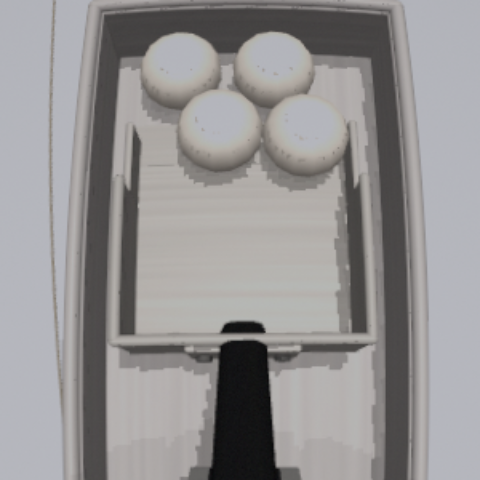

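The picture shows the pan well between the tray walls. The front pebbles, at (218,130) and (306,135), are being pushed by the lip towards the rear two at (180,70) and (273,70), all inside the pan's width.

Emit:
carry_out(xyz=[[0.06,0,0.017],[0.12,-0.001,0.034],[0.18,-0.002,0.051],[0.24,-0.002,0.068],[0.24,-0.002,0.068]], angular=[[0,0,-0.001],[0,0,-0.001],[0,0,-0.001],[0,0,-0.001],[0,0,-0.001]], hand=[0,0,0,0,0])

```text
time: 10.3
position: [596.8, 2.6, 78.9]
eef_rot: [0.007, 0.988, -0.044, 0.15]
wrist_force: [1.2, -1.5, 1.7]
gripper_width: 0.173
finger_force: 99.6
```

Emit:
carry_out(xyz=[[0.045,0,0.014],[0.09,0,0.028],[0.136,0,0.042],[0.181,0,0.056],[0.181,0,0.056]], angular=[[0,0,0],[0,0,0],[0,0,0],[0,0,0],[0,0,0]], hand=[0,0,0,0,0])

```text
time: 10.8
position: [608.8, 2.3, 77.2]
eef_rot: [0.006, 0.989, -0.043, 0.143]
wrist_force: [-25.2, 5.7, 23.7]
gripper_width: 0.172
finger_force: 103.8
```

```bash
python3 - <<'E'
from plan import *
from station import capture
import cv2
c=capture("wrist"); cv2.imwrite("pics/w4.png",cv2.resize(c["img"][0:300,170:470],None,fx=1.6,fy=1.6))
p,R=load(); resync(); save(p,R)
E
```

```text
t 10.85 scoop [692.4  -5.    1.6] yaw,pitch,roll [-5.02  3.57  0.02] tray x,y of lip [105.1   1.5] F [-25.5   6.   22.3] q [-0.03  0.13  2.11 -0.03  0.62  1.65]
```

View pics/w4.png

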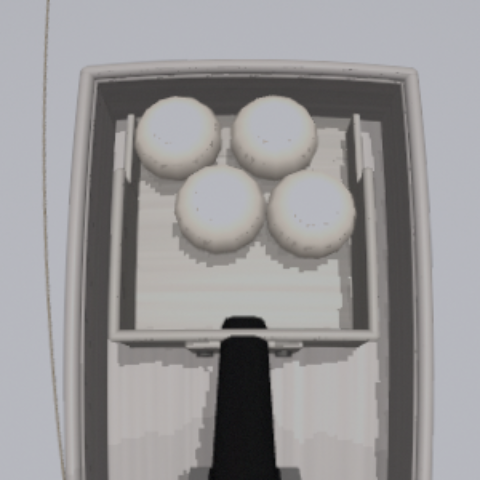

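The wrist view shows all four pebbles between the pan's side walls. The rear two, at (178,137) and (274,137), are against the tray's rear wall, and the front two are well inside. Next is tilting the lip up, so first I'll check joint 5's room with a quick planar arm fit.

```bash
cat > arm.py <<'E'
from plan import *
from scipy.optimize import least_squares, brentq
D=np.array([[.26476,1.60539,1.27371,674.25,229.95],[-.26362,2.31192,.74958,486.3,157.48],[-.09,2.31,.63,505.5,87.6],[-.07,2.31,.60,509.6,79.3],[.05,2.19,.60,573,78.7],[.13,2.11,.62,608.8,77.2]])
W=np.array([5,5,1,1,1,1.])
def fk(k,q2,q3,q5):
    a,b,s=q2,q2+q3,q2+q3+q5
    return k[0]*np.sin(a)+k[1]*np.sin(b)+k[2]*np.sin(s), k[3]+k[0]*np.cos(a)+k[1]*np.cos(b)+k[2]*np.cos(s)
def res(k):
    r,z=fk(k,*D[:,:3].T); return np.r_[(r-D[:,3])*W,(z-D[:,4])*W,(k-[450,400,250,200])*.01]
k=least_squares(res,[450,400,250,200]).x
def q_of(target):
    """planar joints for a TCP pose (arm plane ~ tilt plane)"""
    p,R=target; r=np.hypot(p[0],p[1]); zt=R.apply([0,0,1]); h=zt@np.r_[p[:2]/r,0]; s=np.pi-np.arctan2(h,-zt[2])
    f=lambda q:np.array(fk(k,q[0],q[1],s-q[0]-q[1]))-[r,p[2]]
    o=least_squares(f,[0.,2.]); q=o.x; return np.round([q[0],q[1],s-q[0]-q[1]],2),round(o.cost,1)
E
python3 - <<'E'
from arm import *
print(k,np.abs(res(k)).max())
for x,z,p in((61,4.5,0),(61,12,-8),(62,19,-16),(60,27,-22),(40,60,-22),(40,110,-20),(40,110,-12)): print(x,z,p,q_of(intray(x,z,p)))
for p in(0,20,35,45,55):
    S=Rot.from_euler("ZY",[21,p],degrees=True); o=np.array([566,217.5,92])-S.apply([25+0,0,0])*0-S.apply([50,0,0])-Rot.from_euler("z",21,degrees=True).apply([28,0,0]); print("dump",p,o,q_of(tool(*o,21,p)))
E
```

```text
[516.03948755 565.11792115 352.48834629 251.05111764] 3.646524154237241
61 4.5 0 (array([0.1 , 2.16, 0.54]), np.float64(0.0))
61 12 -8 (array([0.05, 2.28, 0.33]), np.float64(0.0))
62 19 -16 (array([0.02, 2.39, 0.11]), np.float64(0.0))
60 27 -22 (array([ 0.01,  2.47, -0.07]), np.float64(0.0))
40 60 -22 (array([-0.11,  2.49,  0.03]), np.float64(0.0))
40 110 -20 (array([-0.21,  2.42,  0.23]), np.float64(0.0))
40 110 -12 (array([-0.17,  2.3 ,  0.45]), np.float64(0.0))
dump 0 [493.18072673 189.54729994  92.        ] (array([-0.39,  2.39,  0.79]), np.float64(0.0))
dump 20 [495.99581617 190.62791153 109.10100717] (array([-0.1 ,  2.05,  1.2 ]), np.float64(0.0))
dump 35 [501.62253231 192.78780549 120.67882182] (array([0.13, 1.79, 1.48]), np.float64(0.0))
dump 45 [506.85269554 194.79547705 127.35533906] (array([0.29, 1.62, 1.67]), np.float64(0.0))
dump 55 [513.08576135 197.18812684 132.95760221] (array([0.45, 1.45, 1.85]), np.float64(0.0))
```

```bash
python3 - <<'E'
from plan import *
go(intray(61,18,-13)); go(intray(50,60,-14)); go(intray(35,115,-18))
E
```

```text
[-0.228, 0.005, 0.063] [-0.0, 0.175, 0.0] -> [596.   2.  66.] turn 16 deg
[0.12, -0.0, -0.401] [-0.0, 0.011, 0.0] -> [585.   3. 107.] turn 1 deg
[0.118, -0.0, -0.497] [-0.0, 0.044, 0.0] -> [567.   5. 154.] turn 4 deg
```

Emit:
carry_out(xyz=[[-0.032,0.001,0.009],[-0.065,0.001,0.018],[-0.098,0.002,0.027],[-0.13,0.003,0.036],[-0.163,0.004,0.045],[-0.195,0.004,0.054],[-0.228,0.005,0.063],[-0.228,0.005,0.063]], angular=[[0,0.025,0],[0,0.05,0],[0,0.075,0],[0,0.1,0],[0,0.125,0],[0,0.15,0],[0,0.175,0],[0,0.175,0]], hand=[0,0,0,0,0,0,0,0])

```text
time: 11.65
position: [589.6, 2.2, 61.0]
eef_rot: [0.013, 0.959, -0.042, 0.278]
wrist_force: [0.1, -0.5, -4.9]
gripper_width: 0.173
finger_force: 99.0
```

```bash
python3 - <<'E'
from plan import *
from h import *
from station import capture
p,R=load(); resync(); save(p,R)
np.set_printoptions(precision=1,suppress=True)
for n in("top","side"):
    P=cloud(capture(n)).reshape(-1,3); c,s=np.cos(np.radians(-5.1)),np.sin(np.radians(-5.1)); d=P[:,:2]-[637.3,-1.5]
    L=np.c_[d@[c,s],d@[-s,c],P[:,2]]
    m=(abs(L[:,1])<40)&(L[:,0]>45)&(L[:,0]<130); Q=L[m]
    for x in range(50,130,8):
        z=Q[abs(Q[:,0]-x)<4][:,2]; print(n,x,len(z),np.percentile(z,[10,50,90]) if len(z) else "")
E
```

```text
t 11.65 scoop [690.6  -6.8  11.4] yaw,pitch,roll [ -5.04 -12.35  -0.08] tray x,y of lip [102.4  -0.5] F [ 0.1 -0.5 -4.9] q [-0.01  0.02  2.35 -0.2   0.21  1.83]
top 50 50 [15.4 37.1 43.4]
top 58 43 [19.3 38.4 46.9]
top 66 40 [16.6 36.8 50.2]
top 74 50 [18.7 43.2 53. ]
top 82 52 [18.5 44.5 52.9]
top 90 37 [29.4 46.9 51.9]
top 98 27 [18.  32.1 44. ]
top 106 30 [20.9 25.  31.8]
top 114 74 [17.  32.  44.7]
top 122 13 [35.  38.6 41.5]
side 50 51 [31.7 39.5 46. ]
side 58 58 [20.6 40.4 45.3]
side 66 54 [17.8 37.1 43.5]
side 74 46 [17.6 43.1 49.7]
side 82 58 [29.4 47.1 53.5]
side 90 75 [22.7 42.4 51.7]
side 98 75 [21.4 27.1 43.6]
side 106 70 [ 5.5 27.  32.4]
side 114 47 [-1.4 29.9 42.6]
side 122 94 [-3.9  4.8 41.9]
```

Fz shows about 2 N of added load, which matches all four pebbles aboard. Now the lift.

```bash
python3 - <<'E'
from plan import *
resync(); go(intray(52,60,-14)); go(intray(30,115,-18))
E
```

```text
t 11.75 scoop [693.7  -6.8  14.1] yaw,pitch,roll [ -5.06 -12.55  -0.04] tray x,y of lip [105.5  -0.3] F [ 0.6 -0.  -4.7] q [-0.01  0.02  2.35 -0.2   0.21  1.83]
[0.184, -0.003, -0.397] [0.0, 0.016, 0.001] -> [587.   3. 107.] turn 1 deg
[0.059, 0.0, -0.535] [0.0, 0.045, -0.0] -> [562.   5. 154.] turn 4 deg
```

Emit:
carry_out(xyz=[[0.037,0,-0.08],[0.074,-0.001,-0.159],[0.11,-0.002,-0.238],[0.147,-0.003,-0.318],[0.184,-0.003,-0.397],[0.184,-0.003,-0.397]], angular=[[0,0.003,0],[0,0.006,0],[0,0.01,0],[0,0.013,0.001],[0,0.016,0.001],[0,0.016,0.001]], hand=[0,0,0,0,0,0])

```text
time: 12.35
position: [590.4, 3.1, 111.8]
eef_rot: [0.013, 0.954, -0.043, 0.297]
wrist_force: [0.0, -0.6, -4.5]
gripper_width: 0.176
finger_force: 98.7
```

Emit:
carry_out(xyz=[[0.012,0,-0.107],[0.024,0,-0.214],[0.036,0,-0.321],[0.048,0,-0.428],[0.059,0,-0.535],[0.059,0,-0.535]], angular=[[0,0.009,0],[0,0.018,0],[0,0.027,0],[0,0.036,0],[0,0.045,0],[0,0.045,0]], hand=[0,0,0,0,0,0])

```text
time: 12.95
position: [563.8, 5.4, 157.7]
eef_rot: [0.014, 0.943, -0.042, 0.33]
wrist_force: [-0.4, 0.1, -4.5]
gripper_width: 0.174
finger_force: 98.8
```

```bash
python3 - <<'E'
from plan import *
from station import capture
import cv2
resync()
a=capture("wrist")["img"];b=capture("side")["img"][150:300,290:430]
cv2.imwrite("pics/m5.png",np.hstack([cv2.resize(a,(450,338)),cv2.resize(b,(315,338),interpolation=cv2.INTER_CUBIC)]))
E
```

```text
t 12.95 scoop [669.5  -4.1 119.3] yaw,pitch,roll [ -5.15 -18.52   0.06] tray x,y of lip [79.7  0.3] F [-0.4  0.1 -4.5] q [-0.   -0.23  2.4  -0.18  0.31  1.81]
```

View pics/m5.png

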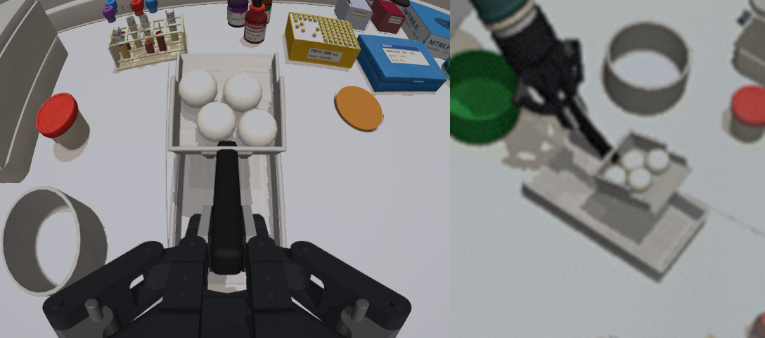

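The wrist and side views both show all four pebbles resting in the raised pan, around (228,105) in the wrist half. Now I'll carry it to just short of the jar.

```bash
python3 - <<'E'
from arm import *
for t in((493,190,125,21,-12),(580,100,125,8,-15)): print(q_of(tool(*t)))
go(tool(580,100,125,8,-15),3); go(tool(493,190,125,21,-12),3)
E
```

```text
(array([-0.59,  2.53,  0.64]), np.float64(0.0))
(array([-0.44,  2.49,  0.48]), np.float64(0.0))
[-0.218, -0.241, -0.225] [0.029, -0.013, -0.039] -> [535.  32. 162.] turn 5 deg
[-0.207, -0.263, -0.209] [0.029, -0.013, -0.039] -> [506.  59. 166.] turn 5 deg
[-0.194, -0.285, -0.193] [0.029, -0.013, -0.039] -> [477.  86. 170.] turn 5 deg
[-0.177, -0.262, -0.146] [0.026, -0.011, -0.04] -> [451. 108. 172.] turn 4 deg
[-0.163, -0.277, -0.131] [0.027, -0.011, -0.04] -> [425. 131. 173.] turn 4 deg
[-0.146, -0.293, -0.117] [0.026, -0.011, -0.041] -> [399. 154. 175.] turn 4 deg
```

```bash
python3 - <<'E'
from arm import *
save(*tool(580,100,125,8,-15))
print(q_of(tool(497,191,120,21,-6)))
go(tool(497,191,120,21,-6),3)
E
```

```text
(array([-0.49,  2.44,  0.74]), np.float64(0.0))
[-0.14, -0.267, -0.142] [0.024, -0.033, -0.042] -> [454. 109. 173.] turn 5 deg
[-0.129, -0.282, -0.124] [0.025, -0.033, -0.041] -> [431. 133. 177.] turn 5 deg
[-0.116, -0.293, -0.106] [0.024, -0.034, -0.042] -> [408. 157. 181.] turn 5 deg
```

Emit:
carry_out(xyz=[[-0.055,-0.06,-0.056],[-0.109,-0.12,-0.112],[-0.163,-0.18,-0.169],[-0.218,-0.241,-0.225]], angular=[[0.007,-0.003,-0.01],[0.015,-0.006,-0.02],[0.022,-0.01,-0.029],[0.029,-0.013,-0.039]], hand=[0,0,0,0])

```text
time: 13.45
position: [534.7, 32.4, 160.3]
eef_rot: [0.002, 0.948, -0.006, 0.319]
wrist_force: [-0.2, 0.7, -5.1]
gripper_width: 0.173
finger_force: 98.8
```

Emit:
carry_out(xyz=[[-0.052,-0.066,-0.052],[-0.104,-0.132,-0.104],[-0.155,-0.197,-0.157],[-0.207,-0.263,-0.209]], angular=[[0.007,-0.003,-0.01],[0.015,-0.006,-0.02],[0.022,-0.01,-0.029],[0.029,-0.013,-0.039]], hand=[0,0,0,0])

```text
time: 13.85
position: [505.9, 59.3, 165.1]
eef_rot: [-0.01, 0.95, 0.031, 0.309]
wrist_force: [-0.2, 0.1, -4.0]
gripper_width: 0.175
finger_force: 98.8
```

Emit:
carry_out(xyz=[[-0.049,-0.071,-0.048],[-0.097,-0.142,-0.097],[-0.146,-0.214,-0.145],[-0.194,-0.285,-0.193]], angular=[[0.007,-0.003,-0.01],[0.015,-0.006,-0.02],[0.022,-0.01,-0.029],[0.029,-0.013,-0.039]], hand=[0,0,0,0])

```text
time: 14.25
position: [477.0, 86.0, 169.2]
eef_rot: [-0.021, 0.952, 0.067, 0.299]
wrist_force: [-0.1, 1.7, -4.5]
gripper_width: 0.177
finger_force: 98.9
```

Emit:
carry_out(xyz=[[-0.035,-0.067,-0.035],[-0.07,-0.133,-0.071],[-0.105,-0.2,-0.106],[-0.14,-0.267,-0.142]], angular=[[0.006,-0.008,-0.01],[0.012,-0.016,-0.021],[0.018,-0.025,-0.031],[0.024,-0.033,-0.042]], hand=[0,0,0,0])

```text
time: 14.65
position: [454.3, 109.7, 173.1]
eef_rot: [-0.028, 0.956, 0.105, 0.273]
wrist_force: [0.1, 0.3, -4.4]
gripper_width: 0.173
finger_force: 98.8
```

Emit:
carry_out(xyz=[[-0.032,-0.07,-0.031],[-0.065,-0.141,-0.062],[-0.097,-0.211,-0.093],[-0.129,-0.282,-0.124]], angular=[[0.006,-0.008,-0.01],[0.012,-0.016,-0.02],[0.019,-0.025,-0.031],[0.025,-0.033,-0.041]], hand=[0,0,0,0])

```text
time: 15.05
position: [431.0, 133.5, 176.5]
eef_rot: [-0.035, 0.958, 0.141, 0.247]
wrist_force: [-0.9, 0.3, -4.4]
gripper_width: 0.172
finger_force: 98.8
```

Emit:
carry_out(xyz=[[-0.029,-0.073,-0.026],[-0.058,-0.146,-0.053],[-0.087,-0.22,-0.08],[-0.116,-0.293,-0.106],[-0.116,-0.293,-0.106],[-0.116,-0.293,-0.106]], angular=[[0.006,-0.008,-0.01],[0.012,-0.017,-0.021],[0.018,-0.025,-0.031],[0.024,-0.034,-0.042],[0.024,-0.034,-0.042],[0.024,-0.034,-0.042]], hand=[0,0,0,0,0,0])

```text
time: 15.65
position: [408.4, 157.0, 180.0]
eef_rot: [-0.041, 0.958, 0.178, 0.22]
wrist_force: [-0.5, 0.1, -4.9]
gripper_width: 0.177
finger_force: 98.7
```

```bash
python3 - <<'E'
from arm import *
from h import cloud,circ
from station import capture
resync()
np.set_printoptions(precision=1,suppress=True)
for n in("top","side"):
    P=cloud(capture(n)).reshape(-1,3); m=(np.hypot(P[:,0]-566,P[:,1]-218)<85)&(abs(P[:,2]-72)<7); print(n,m.sum(),circ(P[m]))
def dump(lipd,lipz,p,yaw=21):
    S=Rot.from_euler("ZY",[yaw,p],degrees=True)
    return tool(*(np.array([565.5,217.5,lipz])+Rot.from_euler("z",yaw,degrees=True).apply([lipd,0,0])-S.apply([50,0,0])),yaw,p)
for a in((-30,95,8),(-28,88,20),(-26,84,32),(-25,84,45)): print(a,q_of(dump(*a))); go(dump(*a))
E
```

```text
t 15.65 scoop [497.3 191.1 119.4] yaw,pitch,roll [21.03 -5.9  -0.  ] tray x,y of lip [-111.9  201.3] F [-0.5  0.1 -4.9] q [ 0.28 -0.49  2.44  0.06  0.74  1.45]
top 110 [564.5 219.6  61.4]
side 183 [566.  216.3  61.4]
(-30, 95, 8) (array([-0.3,  2.2,  1. ]), np.float64(0.0))
[0.115, -0.002, 0.015] [-0.0, -0.154, 0.0] -> [419. 161. 184.] turn 14 deg
(-28, 88, 20) (array([-0.1,  2. ,  1.2]), np.float64(0.0))
[0.264, -0.0, -0.123] [-0.0, -0.134, 0.0] -> [440. 169. 201.] turn 12 deg
(-26, 84, 32) (array([0.1, 1.9, 1.4]), np.float64(0.0))
[0.278, 0.0, -0.156] [0.0, -0.133, 0.0] -> [466. 179. 217.] turn 12 deg
(-25, 84, 45) (array([0.3, 1.6, 1.7]), np.float64(0.0))
[0.292, 0.0, -0.212] [0.0, -0.145, 0.0] -> [497. 191. 232.] turn 13 deg
```

Emit:
carry_out(xyz=[[0.03,0,0.004],[0.06,-0.001,0.008],[0.09,-0.002,0.012],[0.115,-0.002,0.015]], angular=[[0,-0.04,0],[0,-0.08,0],[0,-0.12,0],[0,-0.154,0]], hand=[0,0,0,0])

```text
time: 16.15
position: [419.5, 160.9, 184.0]
eef_rot: [-0.019, 0.978, 0.181, 0.103]
wrist_force: [-0.4, -0.8, -4.2]
gripper_width: 0.172
finger_force: 98.7
```

Emit:
carry_out(xyz=[[0.066,0,-0.031],[0.132,0,-0.062],[0.198,0,-0.092],[0.264,0,-0.123],[0.264,0,-0.123]], angular=[[0,-0.034,0],[0,-0.067,0],[0,-0.1,0],[0,-0.134,0],[0,-0.134,0]], hand=[0,0,0,0,0])

```text
time: 16.65
position: [443.3, 170.0, 201.9]
eef_rot: [-0.0, 0.983, 0.182, 0.001]
wrist_force: [0.5, 0.7, -4.4]
gripper_width: 0.174
finger_force: 98.7
```

Emit:
carry_out(xyz=[[0.07,0,-0.039],[0.139,0,-0.078],[0.208,0,-0.117],[0.278,0,-0.156],[0.278,0,-0.156]], angular=[[0,-0.033,0],[0,-0.066,0],[0,-0.1,0],[0,-0.133,0],[0,-0.133,0]], hand=[0,0,0,0,0])

```text
time: 17.15
position: [468.7, 179.8, 216.9]
eef_rot: [0.019, 0.978, 0.181, -0.101]
wrist_force: [0.0, -0.2, -2.0]
gripper_width: 0.173
finger_force: 99.0
```

Emit:
carry_out(xyz=[[0.073,0,-0.053],[0.146,0,-0.106],[0.219,0,-0.159],[0.292,0,-0.212],[0.292,0,-0.212],[0.292,0,-0.212],[0.292,0,-0.212]], angular=[[0,-0.036,0],[0,-0.072,0],[0,-0.108,0],[0,-0.145,0],[0,-0.145,0],[0,-0.145,0],[0,-0.145,0]], hand=[0,0,0,0,0,0,0])

```text
time: 17.85
position: [496.3, 190.7, 231.5]
eef_rot: [0.039, 0.96, 0.178, -0.213]
wrist_force: [-0.6, 0.1, -1.9]
gripper_width: 0.172
finger_force: 99.0
```

```bash
python3 - <<'E'
from arm import *
resync()
E
```

```text
t 17.85 scoop [508.5 195.4 119.3] yaw,pitch,roll [2.101e+01 4.497e+01 2.000e-02] tray x,y of lip [-114.1  200.2] F [-0.6  0.1 -1.9] q [ 0.33  0.29  1.63 -0.02  1.66  1.54]
```

Fz fell back to about -2 N, so the pan is empty. I'll pull back level and check the jar.

```bash
python3 - <<'E'
from arm import *
t=tool(495,190,140,21,0); print(q_of(t)); go(t)
go(tool(560,5,130,-2,0),3)
E
```

```text
(array([-0.43,  2.32,  0.9 ]), np.float64(0.0))
[-0.725, 0.002, 0.573] [-0.0, 0.5, -0.0] -> [412. 158. 210.] turn 45 deg
[-0.007, 0.538, 0.033] [-0.029, -0.0, 0.08] -> [432. 108. 207.] turn 8 deg
[0.06, 0.533, 0.057] [-0.029, -0.0, 0.08] -> [452.  58. 203.] turn 8 deg
[0.127, 0.518, 0.081] [-0.03, -0.0, 0.08] -> [472.   8. 200.] turn 8 deg
```

Emit:
carry_out(xyz=[[-0.09,0,0.06],[-0.18,0,0.12],[-0.31,0.001,0.22],[-0.44,0.001,0.33],[-0.55,0.001,0.42],[-0.64,0.002,0.5],[-0.725,0.002,0.573],[-0.725,0.002,0.573]], angular=[[0,0.07,0],[0,0.14,0],[0,0.22,0],[0,0.3,0],[0,0.38,0],[0,0.44,0],[0,0.5,0],[0,0.5,0]], hand=[0,0,0,0,0,0,0,0])

```text
time: 18.65
position: [406.2, 156.4, 205.6]
eef_rot: [-0.031, 0.969, 0.179, 0.168]
wrist_force: [-1.1, -0.9, -3.0]
gripper_width: 0.173
finger_force: 98.9
```

```bash
python3 - <<'E'
from arm import *
from station import capture
import cv2
p,R=load(); resync(); save(p,R)
a=capture("wrist")["img"];b=capture("side")["img"][140:290,290:430]
cv2.imwrite("pics/m6.png",np.hstack([cv2.resize(a,(450,338)),cv2.resize(b,(315,338),interpolation=cv2.INTER_CUBIC)]))
E
```

```text
t 18.65 scoop [488.4 188.  134.8] yaw,pitch,roll [20.99  0.37  0.04] tray x,y of lip [-120.3  197.5] F [-1.1 -0.9 -3. ] q [ 0.29 -0.44  2.34  0.03  0.91  1.48]
```

View pics/m6.png

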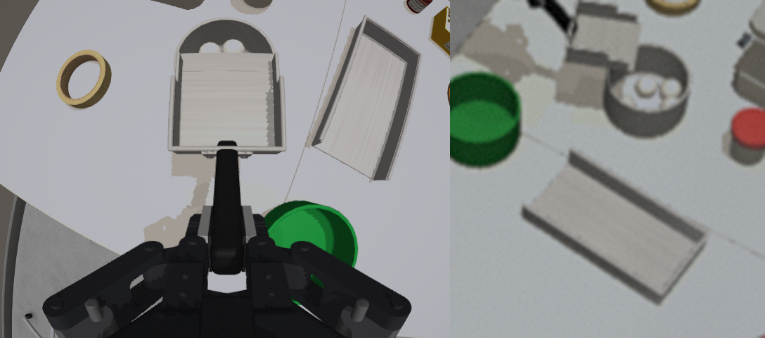

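The composite shows an empty pan, an empty tray, and the pebbles inside the upright jar at (650,88). Next I'll return the scoop to its original spot.

Emit:
carry_out(xyz=[[-0.003,0.269,0.016],[-0.007,0.538,0.033],[-0.007,0.538,0.033]], angular=[[-0.015,0,0.04],[-0.029,0,0.08],[-0.029,0,0.08]], hand=[0,0,0])

```text
time: 19.05
position: [435.4, 107.3, 208.4]
eef_rot: [-0.019, 0.978, 0.113, 0.173]
wrist_force: [0.2, -0.3, -2.6]
gripper_width: 0.177
finger_force: 99.5
```

Emit:
carry_out(xyz=[[0.03,0.267,0.028],[0.06,0.533,0.057],[0.06,0.533,0.057]], angular=[[-0.015,0,0.04],[-0.029,0,0.08],[-0.029,0,0.08]], hand=[0,0,0])

```text
time: 19.35
position: [454.7, 57.3, 204.6]
eef_rot: [-0.008, 0.984, 0.048, 0.173]
wrist_force: [-0.6, 0.6, -2.1]
gripper_width: 0.174
finger_force: 99.9
```

Emit:
carry_out(xyz=[[0.063,0.259,0.04],[0.127,0.518,0.081],[0.127,0.518,0.081]], angular=[[-0.015,0,0.04],[-0.03,0,0.08],[-0.03,0,0.08]], hand=[0,0,0])

```text
time: 19.65
position: [474.1, 7.6, 201.0]
eef_rot: [0.004, 0.985, -0.018, 0.173]
wrist_force: [0.2, 1.1, -1.8]
gripper_width: 0.175
finger_force: 99.9
```

```bash
python3 - <<'E'
from arm import *
resync(); go(tool(548,-272,90,8),4)
E
```

```text
t 19.65 scoop [562.5   4.2 130.8] yaw,pitch,roll [-2.09  0.04 -0.08] tray x,y of lip [-25.1   1.7] F [ 0.2  1.1 -1.8] q [-0.04 -0.34  2.28 -0.    0.85  1.57]
[-0.042, 0.73, 0.094] [0.01, 0.0, -0.026] -> [471. -65. 191.] turn 3 deg
[-0.073, 0.73, 0.083] [0.01, 0.0, -0.027] -> [ 467. -138.  181.] turn 3 deg
[-0.103, 0.727, 0.072] [0.009, 0.0, -0.026] -> [ 464. -211.  170.] turn 2 deg
[-0.133, 0.723, 0.061] [0.01, 0.001, -0.026] -> [ 460. -284.  160.] turn 3 deg
```

Emit:
carry_out(xyz=[[-0.02,0.365,0.047],[-0.042,0.73,0.094],[-0.042,0.73,0.094]], angular=[[0.005,0,-0.013],[0.01,0,-0.026],[0.01,0,-0.026]], hand=[0,0,0])

```text
time: 19.95
position: [469.1, -67.3, 189.9]
eef_rot: [-0.0, 0.985, 0.003, 0.173]
wrist_force: [-0.3, -0.3, -3.2]
gripper_width: 0.172
finger_force: 100.4
```

Emit:
carry_out(xyz=[[-0.036,0.365,0.041],[-0.073,0.73,0.083],[-0.073,0.73,0.083]], angular=[[0.005,0,-0.013],[0.01,0,-0.027],[0.01,0,-0.027]], hand=[0,0,0])

```text
time: 20.25
position: [466.2, -140.4, 180.0]
eef_rot: [-0.004, 0.985, 0.025, 0.173]
wrist_force: [0.9, 0.4, -1.8]
gripper_width: 0.172
finger_force: 100.7
```

Emit:
carry_out(xyz=[[-0.051,0.363,0.036],[-0.103,0.727,0.072],[-0.103,0.727,0.072]], angular=[[0.005,0,-0.013],[0.009,0,-0.026],[0.009,0,-0.026]], hand=[0,0,0])

```text
time: 20.55
position: [463.4, -213.2, 169.9]
eef_rot: [-0.007, 0.984, 0.047, 0.173]
wrist_force: [-0.4, -0.3, -2.2]
gripper_width: 0.17
finger_force: 100.9
```

Emit:
carry_out(xyz=[[-0.066,0.361,0.03],[-0.133,0.723,0.061],[-0.133,0.723,0.061],[-0.133,0.723,0.061]], angular=[[0.005,0,-0.013],[0.01,0.001,-0.026],[0.01,0.001,-0.026],[0.01,0.001,-0.026]], hand=[0,0,0,0])

```text
time: 20.95
position: [459.6, -282.8, 159.2]
eef_rot: [-0.013, 0.982, 0.069, 0.173]
wrist_force: [-0.5, 1.0, -3.0]
gripper_width: 0.173
finger_force: 101.0
```

```bash
python3 - <<'E'
from arm import *
resync(); go(tool(548,-272,6,8)); go(tool(548,-272,0,8))
E
```

```text
t 20.95 scoop [ 547.2 -270.3   89. ] yaw,pitch,roll [8.08 0.01 0.09] tray x,y of lip [ -17.2 -264.3] F [-0.5  1.  -3. ] q [-0.77 -0.08  2.16  0.36  0.88  0.45]
[-0.279, 0.017, 0.782] [-0.001, 0.0, 0.0] -> [ 460. -284.   76.] turn 0 deg
[-0.021, 0.0, 0.057] [-0.0, 0.0, 0.0] -> [ 460. -284.   70.] turn 0 deg
```

Emit:
carry_out(xyz=[[-0.07,0.004,0.2],[-0.14,0.008,0.4],[-0.2,0.012,0.56],[-0.25,0.015,0.7],[-0.279,0.017,0.782],[-0.279,0.017,0.782]], angular=[[-0.001,0,0],[-0.001,0,0],[-0.001,0,0],[-0.001,0,0],[-0.001,0,0],[-0.001,0,0]], hand=[0,0,0,0,0,0])

```text
time: 21.55
position: [459.3, -283.5, 74.9]
eef_rot: [-0.013, 0.982, 0.07, 0.173]
wrist_force: [0.4, 1.0, -2.5]
gripper_width: 0.175
finger_force: 100.9
```

Emit:
carry_out(xyz=[[-0.007,0,0.02],[-0.014,0,0.04],[-0.021,0,0.057],[-0.021,0,0.057]], angular=[[0,0,0],[0,0,0],[0,0,0],[0,0,0]], hand=[0,0,0,0])

```text
time: 21.95
position: [459.7, -285.4, 70.3]
eef_rot: [-0.011, 0.982, 0.069, 0.174]
wrist_force: [0.0, -0.4, -3.4]
gripper_width: 0.172
finger_force: 100.9
```

```bash
python3 - <<'E'
from arm import *
resync()
E
```

```text
t 21.95 scoop [ 5.474e+02 -2.732e+02  2.000e-01] yaw,pitch,roll [ 8.03 -0.04 -0.09] tray x,y of lip [ -16.7 -267.2] F [ 0.  -0.4 -3.4] q [-0.78  0.05  2.23  0.44  0.7   0.34]
```

Emit:
carry_out(xyz=[[-0.005,0,0.01],[-0.008,0,0.022],[-0.008,0,0.022]], angular=[[0,0,0],[0,0,0],[0,0,0]], hand=[0,0,0])

```text
time: 22.25
position: [460.4, -285.9, 69.1]
eef_rot: [-0.011, 0.982, 0.069, 0.174]
wrist_force: [-1.6, 1.1, 4.8]
gripper_width: 0.177
finger_force: 102.1
```

Contact: Fz rose to +4.8 N. I'll release and back off along the tool axis.

Emit:
carry_out(xyz=[[0,0,0],[0,0,0],[0,0,0],[0,0,0],[0,0,0],[0,0,0],[0,0,0],[0,0,0]], angular=[[0,0,0],[0,0,0],[0,0,0],[0,0,0],[0,0,0],[0,0,0],[0,0,0],[0,0,0]], hand=[0.3,0.5,0.7,1,1,1,1,1])

```text
time: 23.05
position: [459.7, -285.2, 67.8]
eef_rot: [-0.012, 0.982, 0.069, 0.173]
wrist_force: [-0.1, -0.4, -0.6]
gripper_width: 0.998
finger_force: 0.0
```

Emit:
carry_out(xyz=[[0,0,-0.15],[0,0,-0.35],[0,0,-0.6],[0,0,-0.85],[0,0,-1],[0,0,-1],[0,0,-1]], angular=[[0,0,0],[0,0,0],[0,0,0],[0,0,0],[0,0,0],[0,0,0],[0,0,0]], hand=[1,1,1,1,1,1,1])

```text
time: 23.75
position: [425.7, -290.0, 161.6]
eef_rot: [-0.011, 0.982, 0.069, 0.174]
wrist_force: [0.1, 0.2, -0.4]
gripper_width: 1.0
finger_force: 0.0
```

```bash
python3 - <<'E'
from h import *
from station import capture,state
import cv2
np.set_printoptions(precision=1,suppress=True)
print(state()["position"],state()["wrist_force"])
for n in("top","side"):
    C=capture(n);P=cloud(C).reshape(-1,3); I=C["img"].reshape(-1,3)
    d=np.hypot(P[:,0]-565.5,P[:,1]-217.5)
    m=(d<85)&(abs(P[:,2]-73)<6); print(n,"jar",m.sum(),circ(P[m]))
    j=P[d<48]; print(" jar inside z pct",np.percentile(j[:,2],[5,25,50,75,95]), "n z 22..45",((j[:,2]>22)&(j[:,2]<45)).sum())
    S=np.radians(8);e=P[:,:2]-[547,-273];u=e@[np.cos(S),np.sin(S)];v=e@[-np.sin(S),np.cos(S)]
    f=P[(abs(u)<32)&(abs(v)<32)&(P[:,2]<20)];A=np.linalg.lstsq(np.c_[f[:,:2]-[547,-273],np.ones(len(f))],f[:,2],rcond=None)[0];print(" scoop floor slope",A[:2]*57.3,"z",A[2])
    T=np.radians(-5.1);e=P[:,:2]-[637.3,-1.5];u=e@[np.cos(T),np.sin(T)];v=e@[-np.sin(T),np.cos(T)]
    t=P[(abs(u)<105)&(abs(v)<42)];print(" tray z>18:",(t[:,2]>18).sum(),len(t))
E
```

```text
[ 425.7 -290.   161.6] [ 0.1  0.2 -0.4]
top jar 159 [564.4 219.5  61.4]
 jar inside z pct [ 1.3  7.1 14.8 30.1 40.2] n z 22..45 194
 scoop floor slope [-1.7  0.1] z 4.025835872085148
 tray z>18: 2 1193
side jar 208 [566.9 216.1  61. ]
 jar inside z pct [ 0.9  7.  23.5 30.9 37.6] n z 22..45 155
 scoop floor slope [-0.  -0.8] z 2.928362728235539
 tray z>18: 0 1386
```

```bash
python3 -c "
from station import sign_off
print(sign_off())"
```

```text
the job is handed in; nothing more can be done
None
```

I scooped all four pebbles out of the tray in one pass and tipped them into the jar, which stayed upright and in place; depth readings show the tray empty and the jar's contents matching four pebbles. The scoop is flat on the table and released, and I handed the job in at about 24 s; sign-off returned no verdict.

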